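# Clamp a sonde base plate in the screw-down holder

## Robot

A 6-joint arm with a two-finger parallel gripper is mounted at the origin on the work surface. World frame = base frame: x ahead of the robot, y to its left, z up, the work surface at z = 0. Lengths are in m, angles in rad, forces in N, time in s.
With the tool pointing down it reaches from about 0.275 to 0.775 m from the base axis. Payload 14.6 kg.
Tool frame: the origin (TCP) lies midway between the tips of the shut fingers; the grasp point (between the pads) lies 19 mm behind it; z points along the fingers, y is the direction in which the jaws open and shut (so a half turn about z gives the same grasp; the last joint's range is limited). The gripper opens to 85 mm and grips with 20 to 120 N. Pads are 22 mm wide; open, the fingers measure 114 mm over their backs; the gripper's body (76 mm by 85 mm) begins 54 mm behind the grasp point. The pads swing forward as they close: fully open they stand 13 mm farther back than shut.
Start: joints at [1.175, 0.263, -0.048, 1.259, 0, 1.415], TCP at [0.125, 0.51, 0.231] pointing down, gripper open.
Joint ranges: [-2.65, 2.65], [-0.89, 1.7], [-1.18, 1.37], [-2.13, 2.11], [-1.35, 1.29], [-3.14, 3.14]. Speed limits (rad/s): [1.89, 1.89, 2.57, 2.79, 3.14, 3.14].

## Interface

Orientations are given as a rotation vector (axis times angle).
In Python, from plant import manip gives the robot as it stands.
- The arm moves only by the shell command python3 -m crank 'ROWS'. ROWS is JSON, a list of rows, each a list of 7 numbers: the turn, a rotation vector about the tool's x, y, z scaled (see below), then the shift along the tool's x, y, z scaled (see below), then the closure, from 0 (fully open) to 1 (shut). In form: [[rx, ry, rz, tx, ty, tz, gripper], ...]. A call has exactly 8 rows; each row is the pose to reach, as a shift and turn from the pose measured when the call began, along the tool's axes at that moment; what a row does not reach only later rows make up. The controller multiplies each number of a shift by 0.5 m and each number of a turn by 1.5 rad. A row lasts 1/12 s, in which the tool goes at most 41.7 mm and 7.16 degrees, less where a joint would pass 70% of its speed; a pose out of reach is approached as far as the arm can. A call with a number of a shift or a turn outside -1 to 1 is refused whole. A call with a gripper value outside its range is refused whole. The fingers move at their own pace and stop on an object; the grip force is fixed at half the most. Time passes only in rows, so rows that repeat a pose let the fingers close, or fill a call up. It gives the time, the measured TCP pose, the force and the opening at its end, in the units of the state.
- manip.state(): the state, without advancing time (a new reading comes with each control period).
- manip.grab_frame(name): name is "scene" or "top" or "wrist"; returns the picture (400x640x3 uint8, blue, green, red); there is no depth.
- manip.get_calibration(name): a dict with "fovy" (degrees; the focal length in pixels is half the picture's height over the tangent of half this angle, whatever the lens; pixels are square), "cx", "cy" (the principal point, pixels), "camera_from_world" (4x4, takes a point from world to camera coordinates); the wrist camera has in their place "T_tool_cam" (4x4, takes a point from camera to tool coordinates, whose origin is the TCP and whose axes are the flange's). Camera axes: x right, y down, z forward; pixel columns grow to the right and rows downward; lengths in m; the calibration is good to about 2 mm. A picture is of the moment at which its call begins: read the wrist's pose just before it. get_calibration takes no time and is no camera call.
- manip.close_job(): hands the job in, once; it reports no verdict.
The state is a dict: "t": time; "joints": joint angles; "qvel": joint speeds; "joint_torque": joint torques, N m; "tcp_pos": TCP position; "eef_rot": TCP orientation; "wrist_force": force on the tool from outside, world axes, zero at the start; "ft_torque": the same for the moment, N m; "opening": finger opening in m.
Only numpy, scipy, OpenCV 4.12 (cv2) and the standard library are available. Lean on these libraries where they do the work, as an engineer would, in place of code of your own. Each camera call takes 0.05 s, during which the arm holds its last target. There are 200 camera calls.

## Task

Put the translucent white sonde base plate flat on the bed of the screw-down holder, centred and pushed fully home under the jaw against the two stop blocks, gently. Then turn the black knob clockwise, your hand following it down so that it is not dragged up or down on its sprung stem, until the jaw holds the plate firmly (about 30 N of clamping force) but without straining it, and let go. Leave everything else on the counter as it is.

Things in the scene. Friction and masses are not known exactly. Their poses are not given: they have to be found in the camera images.
- plate_boss (a point): loose translucent white base plate, 150 mm long (x) by 90 mm wide (y), 8 mm thick, about 180 g, lying flat, with a round boss 32 mm in diameter rising 30 mm from the centre of its top, to grasp it by. This point: on the boss axis, 24 mm above the plate's underside, 14 mm below the boss top; z up. Either end may go under the jaw.
- holder: fixed screw-down holder. Origin at counter level under the screw axis; x points from the open end of its bed to the screw, z up. Flat bed x -190 to +25 mm, 110 mm wide (y), top 10 mm above the counter. Plate fully home: boss axis at x -99 mm, y 0. A grey bridge over the bed (22 by 70 mm, top 60 mm above the counter, pillars at y +-27 mm) is the fixed nut of the screw; the knob is above it.
- knob (a joint): turn of the knob (rad), grows clockwise seen from above, 0 to 5. Knob and jaw go down together 4 mm per rad; self-locking when let go. Turning it takes up to about 0.25 N m; when the hand pauses still gripping, it feels about 0.004 N m turning it back for every newton with which the pad presses on the plate (nothing before it bears). 15 to 50 N is firm, over 60 N strains the plate.
- knob_grip (a point): the black round knob, 36 mm in diameter, 28 mm tall, on an upright stem. This point: on its axis, half-way up; it moves down with the knob.
- sleeve (a joint): how far the knob is pulled up (+) or pushed down (-) on its stem (m), 0 when left alone. The knob is sprung along its axis on the stem, 2.5 N per mm. Turning moves the stem 4 mm per rad, so a hand that grips and turns without following drags the knob along the stem; more than 2.5 mm (about 6 N) of drag, either way, is too rough
- plate: the same plate; origin at the centre of its underside
- fence: the two steel stop blocks on the holder's bed, origin and axes as the holder's: flat faces at x -24 mm, at y 23 to 49 mm on either side, 14 mm high above the bed. The plate's end butts squarely against both; pushing harder than 30 N is too rough.
- jaw: the dark steel jaw (origin as the holder's at knob turn 0): a toe 22 mm wide reaching from the screw over the plate's end to x -46 mm, not turning. Under it, 36 mm from the screw axis, a round pad on a stud of adjustable length, set differently each time (6 mm range, not measured): it starts 3 to 14 mm above the top of a plate lying home, so where it meets the plate must be felt. Once it bears, 7 N more per 0.1 rad.
- pack: black battery pack with a bayonet socket on top, bystander; origin at the centre of its underside
- plug: yellow adapter plug, bystander; origin at the centre of its underside
- grommet: rubber grommet ring, bystander; origin at the centre of its underside
- crimper: steel crimp tool, bystander; origin at the centre of its underside
- jar: small glass jar, bystander; origin at the centre of its underside
- driver: screwdriver, bystander; origin at the centre of its underside
- tray: small open grey tray, bystander; origin at the centre of its underside
There are look-alikes about, which are no part of the job. Leave any brown, orange or yellow look-alike of the plate alone.

How it is judged:
On the way, in this order (a step that is already met when the one before it is completed fails the run):
1. the plate lies home against the stop blocks, the jaw still clear of it (x of plate_boss in the frame of holder between -0.1025 and -0.095 m and y of plate_boss in the frame of holder between -0.01 and 0.01 m and z of plate_boss in the frame of holder between 0.031 and 0.0365 m and angle between the x axis of plate_boss and the x axis of holder, either way round below 0.07 rad and angle between plate_boss's own z axis and vertical below 0.05 rad and contact force between jaw and plate below 0.5 N and contact force between the fingers and plate below 0.1 N), for 0.2 s.
2. the jaw presses on the plate with more than 15 N (x of plate_boss in the frame of holder between -0.1025 and -0.095 m and y of plate_boss in the frame of holder between -0.01 and 0.01 m and z of plate_boss in the frame of holder between 0.031 and 0.0365 m and angle between the x axis of plate_boss and the x axis of holder, either way round below 0.07 rad and angle between plate_boss's own z axis and vertical below 0.05 rad and contact force between jaw and plate above 15 N), for 0.2 s.
At the end, for the whole second after the job is handed in: The plate lies flat on the bed (within 3 degrees), end against the stop blocks (within 3.5 mm), centred within 10 mm and square within 4 degrees, the jaw pressing on it with 15 to 50 N, at rest, nothing held (all of step 2 and contact force between jaw and plate below 50 N and linear speed of plate below 0.01 m/s); the robot touches nothing.
It fails at once if the jaw strains the plate (over 60 N) (contact force between jaw and plate above 60 N).
It fails at once if the plate is rammed against the stop blocks (over 30 N) (contact force between fence and plate above 30 N).
It fails at once if the hand drags the sprung knob more than 2.5 mm (about 6 N) up or down on its stem instead of following it (value of joint sleeve above 0.0025 m or value of joint sleeve below -0.0025 m).
It fails at once if another thing on the counter is shifted by more than 25 mm (distance of any of pack, plug, grommet, crimper, jar, driver, tray from where it was at the start of the episode above 0.025 m).
It also fails if it takes over 72 s, if anything falls off the work surface, if the arm or the gripper's body presses on something with over 40 N, if the wrist force passes 120 N, or if a joint passes its speed limit or range.

## Working session

There is one attempt and no reset: what is moved stays moved. The work goes in short steps, Python scripts to look and compute and a shell command to move; the robot and the scene stay as the last step left them, time stands still between calls to the robot, and variables do not carry over. Pictures are saved under pics/ and viewed, about 8 in all and at most 12, crops included, and the job is handed in when it is done.

```bash
ls; mkdir -p pics; cat > h.py <<'E'
import numpy as np, cv2
from scipy.spatial.transform import Rotation as R
from plant import manip
def cal(name, st=None):
    c=manip.get_calibration(name); f=200/np.tan(np.radians(c["fovy"])/2)
    if name=="wrist":
        T=np.eye(4); T[:3,:3]=R.from_rotvec(st["eef_rot"]).as_matrix(); T[:3,3]=st["tcp_pos"]
        W=T@np.array(c["T_tool_cam"])
    else: W=np.linalg.inv(np.array(c["camera_from_world"]))
    return f,c["cx"],c["cy"],W
def ray(C,u,v,z):
    f,cx,cy,W=C; d=W[:3,:3]@np.array([(u-cx)/f,(v-cy)/f,1]); o=W[:3,3]
    return o+d*(z-o[2])/d[2]
def proj(C,p):
    f,cx,cy,W=C; q=W[:3,:3].T@(np.array(p)-W[:3,3]); return q[0]/q[2]*f+cx,q[1]/q[2]*f+cy
def need(p,yaw=None,st=None):
    """rows units to go to world p with tool-down yaw of tool-y axis"""
    st=st or manip.state(); A=R.from_rotvec(st["eef_rot"])
    s=A.inv().apply(np.array(p)-st["tcp_pos"])/0.5
    r=None
    if yaw is not None:
        best=None
        for k in (0,np.pi):
            a=yaw+k; y=np.array([np.cos(a),np.sin(a),0]); z=np.array([0,0,-1.]); x=np.cross(y,z)
            v=(A.inv()*R.from_matrix(np.c_[x,y,z])).as_rotvec()/1.5
            if best is None or np.linalg.norm(v)<np.linalg.norm(best): best=v
        r=best
    return np.round(s,4), None if r is None else np.round(r,4)
E
python3 - <<'E'
from h import *
st=manip.state(); print(st)
for n in("scene","top","wrist"):
    cv2.imwrite(f"pics/{n}0.png",manip.grab_frame(n)); print(n,manip.get_calibration(n))
E
```

```text
pics
{'t': 0.0, 'joints': array([ 1.17468511e+00,  2.63520433e-01, -4.89825494e-02,  1.25941410e+00,
        1.86299943e-05,  1.41552484e+00]), 'qvel': array([-0.00173853,  0.00057041, -0.0003971 ,  0.00138528, -0.00249542,
        0.00164903]), 'joint_torque': array([ 1.08417877e-03, -6.37610865e+01,  3.84570479e+01,  1.37925570e-02,
       -1.56382316e-04,  6.31096583e-06]), 'tcp_pos': array([0.12508926, 0.50956867, 0.23080966]), 'eef_rot': array([-3.77357677e-01, -3.11852102e+00,  1.68585247e-03]), 'wrist_force': array([ 0.57302133, -0.09714   ,  0.10683015]), 'ft_torque': array([-0.05301293, -0.06416038,  0.0284853 ]), 'opening': 0.08565298042182116}
scene {'fovy': 53.104841865942035, 'cx': 322.27078842991136, 'cy': 197.63957332049353, 'camera_from_world': array([[ 0.61436854,  0.78877436,  0.01965441, -0.32325022],
       [ 0.4576446 , -0.33594193, -0.82322806, -0.16592178],
       [-0.64273845,  0.51476016, -0.56737049,  1.47873688],
       [ 0.        ,  0.        ,  0.        ,  1.        ]])}
top {'fovy': 57.74261205703654, 'cx': 320.24679989186984, 'cy': 196.11602395652017, 'camera_from_world': array([[-0.00398007, -0.99997279, -0.00621184,  0.01388508],
       [-0.98742416,  0.00491173, -0.15801711,  0.52840462],
       [ 0.15804332,  0.00550481, -0.98741683,  1.00661511],
       [ 0.        ,  0.        ,  0.        ,  1.        ]])}
wrist {'fovy': 65.44358565846555, 'cx': 325.2932817891502, 'cy': 201.59829731393742, 'T_tool_cam': array([[-1.04602578e-03, -9.65174263e-01, -2.61605711e-01,
         6.61814584e-02],
       [ 9.99999394e-01, -9.19470605e-04, -6.06163307e-04,
        -1.89862620e-04],
       [ 3.44514462e-04, -2.61606186e-01,  9.65174639e-01,
        -1.43736660e-01],
       [ 0.00000000e+00,  0.00000000e+00,  0.00000000e+00,
         1.00000000e+00]])}
```

View pics/top0.png

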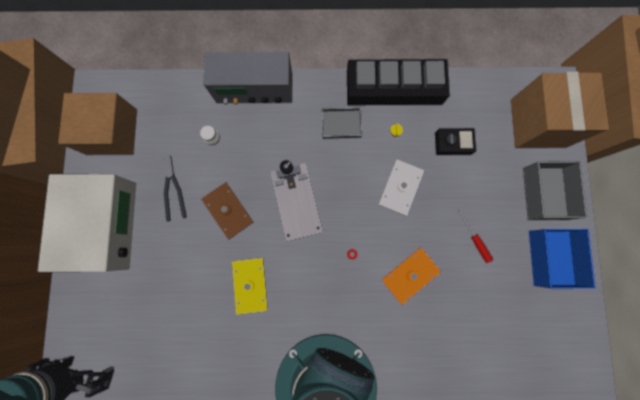

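View pics/scene0.png

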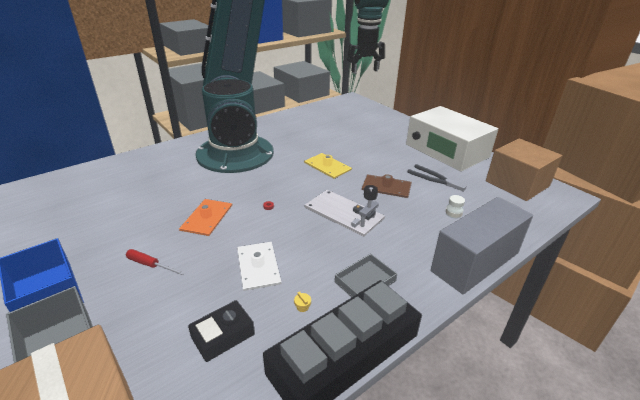

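The white plate is at top (402,187) and scene (258,264). Possible look-alikes in the top view are yellow (249,286), orange (411,275) and brown (227,210). I choose the white one. The holder is at (297,203) and the knob at (287,167), with the screw end far from the robot. Next I measure the plate, bed and knob, and check them in a crop.

```bash
python3 - <<'E'
from h import *
t=cv2.imread("pics/top0.png"); s=cv2.imread("pics/scene0.png")
CT=cal("top");CS=cal("scene")
def rect(img,box,lo,C,z):
    x0,y0,x1,y1=box; m=np.zeros(img.shape[:2],np.uint8)
    m[y0:y1,x0:x1]=(img[y0:y1,x0:x1].min(2)>lo)*255
    c=max(cv2.findContours(m,0,1)[0],key=cv2.contourArea)
    P=np.array([ray(C,u,v,z)[:2] for u,v in c[:,0]]).astype(np.float32)*1000
    return c,P,cv2.minAreaRect(P)
for n,b,lo,z in(("plate",(365,145,440,225),170,.008),("bed",(262,150,330,248),155,.01)):
    for l in(lo-10,lo,lo+10):
        c,P,r=rect(t,b,l,CT,z); print(n,l,r,cv2.boxPoints(r).round().tolist())
print(t[240,350],t[200,295],t[180,390])
a=cv2.resize(t[140:250,255:440],None,fx=4,fy=4,interpolation=2)
b=cv2.resize(s[170:300,220:400],(740,534),interpolation=2)
cv2.imwrite("pics/c1.png",a[:, :740]); cv2.imwrite("pics/c2.png",b)
E
```

```text
plate 160 ((561.54638671875, -231.2584991455078), (85.05831146240234, 144.4699249267578), 67.00194549560547) [[478.0, -242.0], [611.0, -299.0], [645.0, -220.0], [512.0, -164.0]]
plate 170 ((562.2765502929688, -230.5137939453125), (77.26315307617188, 135.56922912597656), 67.03883361816406) [[485.0, -240.0], [610.0, -293.0], [640.0, -221.0], [515.0, -168.0]]Traceback (most recent call last):
  File "<stdin>", line 12, in <module>
  File "<stdin>", line 7, in rect
ValueError: max() iterable argument is empty
```

```bash
python3 - <<'E'
from h import *
t=cv2.imread("pics/top0.png"); s=cv2.imread("pics/scene0.png")
CT=cal("top");CS=cal("scene")
print(t[240,350],t[200,295],t[180,390],t[215,300])
a=cv2.resize(t[140:250,255:440],None,fx=4,fy=4,interpolation=2)
b=cv2.resize(s[170:300,220:400],(740,534),interpolation=2)
b=cv2.resize(s[170:240,290:400],None,fx=5,fy=5,interpolation=2)
im=np.zeros((600,740,3),np.uint8); im[:440]=a
im=np.vstack([cv2.resize(t[150:250,255:335],None,fx=4,fy=4,interpolation=2),]); b=cv2.resize(s[175:240,295:390],None,fx=5,fy=5,interpolation=2)
o=np.zeros((400,800,3),np.uint8); o[:400,:320]=im; o[:325,320:795]=b
cv2.imwrite("pics/c1.png",o)
E
```

```text
[125 118 118] [145 142 147] [173 171 175] [144 140 146]
```

View pics/c1.png

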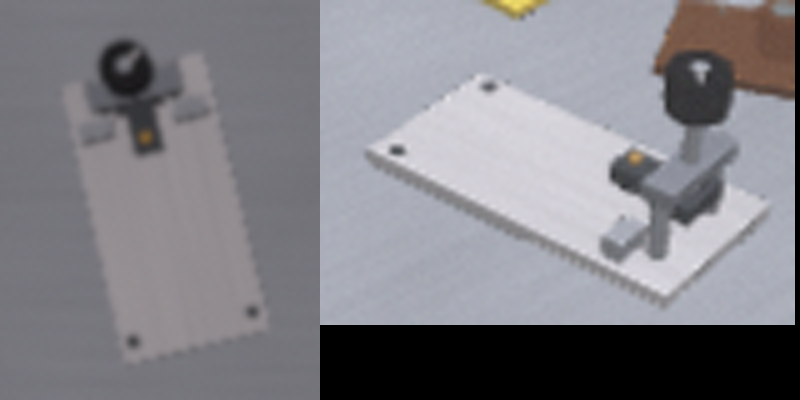

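```bash
python3 - <<'E'
from h import *
CT=cal("top");CS=cal("scene")
k=lambda x,y:(255+(x-1.5)/4,150+(y-1.5)/4)
s=lambda x,y:(295+(x-322)/5,175+(y-2)/5)
T=np.array([ray(CT,*k(*p),.01) for p in((62,88),(203,53),(268,327),(125,363))])
S=np.array([ray(CS,*s(*p),.01) for p in((366,151),(480,73),(772,205),(665,300))])
print(T[:,:2].round(4),"\n",S[:,:2].round(4))
for Q,far in((T,T[:2].mean(0)-T[2:].mean(0)),(S,S[2:].mean(0)-S[:2].mean(0))):
    a=np.arctan2(far[1],far[0]); d=np.array([np.cos(a),np.sin(a)]); c=Q.mean(0)[:2]
    print("yaw",np.degrees(a),"origin",c+d*.0825,"len",np.hypot(*far[:2]))
# knob: top face centre triangulate
def line(C,u,v):
    f,cx,cy,W=C; d=W[:3,:3]@np.array([(u-cx)/f,(v-cy)/f,1]); return W[:3,3],d/np.linalg.norm(d)
for p,q in(((125,66),(700,70)),):
    o1,d1=line(CT,*k(*p));o2,d2=line(CS,*s(*q))
    x=np.linalg.lstsq(np.c_[d1,-d2],o2-o1,rcond=None)[0]; print("knobtop",o1+d1*x[0],o2+d2*x[1])
# boss scene: 
for z in(.008,):
    print(ray(CT,404,185.5,.038), ray(CS,257.5,254,.038))
E
```

```text
[[0.6091 0.1626]
 [0.6357 0.0563]
 [0.4288 0.0081]
 [0.403  0.1128]] 
 [[0.4305 0.0042]
 [0.4043 0.1121]
 [0.6138 0.1625]
 [0.6399 0.0538]]
yaw 13.348634538656581 origin [0.59941433 0.10396956] len 0.21226402991976598
yaw 13.42368066902131 origin [0.60234014 0.10228162] len 0.215340565744928
knobtop [0.59916817 0.10409739 0.11845335] [0.59984783 0.10496105 0.11870947]
[ 0.55920235 -0.23245522  0.038     ] [ 0.56277652 -0.22995017  0.038     ]
```

```bash
python3 - <<'E'
from h import *
y=np.radians(66.8)
print(need([.345,.14,.22],y)); 
st=manip.state(); 
print(need([.561,-.231,.14],y))
E
```

```text
(array([-0.6034, -0.6131,  0.0223]), array([-0.0005, -0.    ,  0.1094]))
(array([-1.1998, -1.2306,  0.1827]), array([-0.0005, -0.    ,  0.1094]))
```

```bash
python3 -m crank '[[0,0,0.109,-0.9,-0.92,0.1,0],[0,0,0.109,-0.9,-0.92,0.1,0],[0,0,0.109,-0.9,-0.92,0.1,0],[0,0,0.109,-0.9,-0.92,0.1,0],[0,0,0.109,-0.9,-0.92,0.1,0],[0,0,0.109,-0.9,-0.92,0.1,0],[0,0,0.109,-0.9,-0.92,0.1,0],[0,0,0.109,-0.9,-0.92,0.1,0]]'
python3 -c "
from h import *
y=np.radians(66.8);print(need([.561,-.231,.14],y))"
```

```text
t: 0.82
tcp_pos: [0.2937, 0.2232, 0.2055]
eef_rot: [0.63, 3.078, -0.001]
wrist_force: [1.4, 0.8, 0.1]
opening: 0.0853
(array([-0.8486, -0.6251,  0.1315]), array([-0.0004,  0.0002,  0.0007]))
```

```bash
python3 -m crank '[[0,0,0,-0.85,-0.625,0.13,0],[0,0,0,-0.85,-0.625,0.13,0],[0,0,0,-0.85,-0.625,0.13,0],[0,0,0,-0.85,-0.625,0.13,0],[0,0,0,-0.85,-0.625,0.13,0],[0,0,0,-0.85,-0.625,0.13,0],[0,0,0,-0.85,-0.625,0.13,0],[0,0,0,-0.85,-0.625,0.13,0]]'
python3 -c "
from h import *
y=np.radians(66.8);print(need([.561,-.231,.14],y))"
```

```text
t: 1.48
tcp_pos: [0.4608, -0.0609, 0.165]
eef_rot: [0.631, 3.077, -0.001]
wrist_force: [1.1, 0.8, 0.0]
opening: 0.0854
(array([-0.318 , -0.2338,  0.0501]), array([-0.0003,  0.0002,  0.0003]))
```

```bash
python3 -m crank '[[0,0,0,-0.318,-0.234,0.05,0],[0,0,0,-0.318,-0.234,0.05,0],[0,0,0,-0.318,-0.234,0.05,0],[0,0,0,-0.318,-0.234,0.05,0],[0,0,0,-0.318,-0.234,0.05,0],[0,0,0,-0.318,-0.234,0.05,0],[0,0,0,-0.318,-0.234,0.05,0],[0,0,0,-0.318,-0.234,0.05,0]]'
cat > look.py <<'E'
import sys
from h import *
n=sys.argv[1]; st=manip.state(); im=manip.grab_frame("wrist"); C=cal("wrist",st)
np.save(f"pics/{n}.npy",C[3]); cv2.imwrite(f"pics/{n}.png",im)
E
python3 look.py w1; python3 - <<'E'
from h import *
st=manip.state(); C=cal("wrist",st); im=cv2.imread("pics/w1.png")
m=((im.min(2)>150)*255).astype(np.uint8)
c=max(cv2.findContours(m,0,1)[0],key=cv2.contourArea)
P=np.array([ray(C,u,v,.008)[:2] for u,v in c[:,0]]).astype(np.float32)*1000
r=cv2.minAreaRect(P);print(r,cv2.boxPoints(r).round(1).tolist(), cv2.boundingRect(c))
print("boss pred",proj(C,[.561,-.231,.038]))
E
```

```text
t: 2.15
tcp_pos: [0.5604, -0.2306, 0.1397]
eef_rot: [-0.631, -3.077, 0.0]
wrist_force: [-0.3, 0.1, 0.1]
opening: 0.0852
((560.8075561523438, -230.36392211914062), (88.36898040771484, 148.66378784179688), 67.08296966552734) [[475.1000061035156, -242.10000610351562], [612.0999755859375, -300.0], [646.5, -218.60000610351562], [509.5, -160.6999969482422]] (274, 108, 104, 160)
boss pred (np.float64(325.18154595329906), np.float64(202.04680869673186))
```

View pics/w1.png

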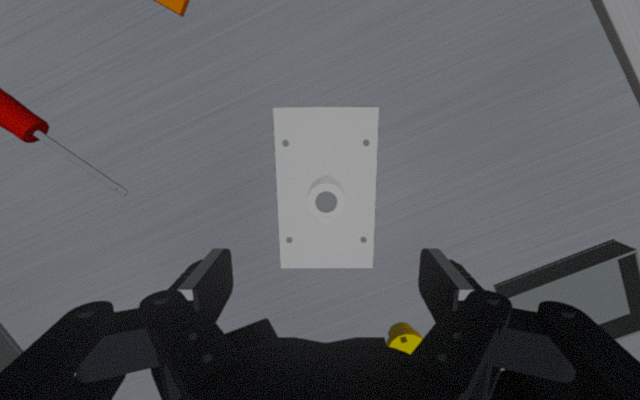

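Plate square in view, boss at (326,202) as predicted. Descend and grip.

```bash
python3 -m crank '[[0,0,0,0.001,0,0.06,0],[0,0,0,0.001,0,0.12,0],[0,0,0,0.001,0,0.17,0],[0,0,0,0.001,0,0.21,0],[0,0,0,0.001,0,0.23,0],[0,0,0,0.001,0,0.245,0],[0,0,0,0.001,0,0.251,0],[0,0,0,0.001,0,0.251,0]]'
python3 -m crank '[[0,0,0,0,0,0,0.3],[0,0,0,0,0,0,0.5],[0,0,0,0,0,0,0.6],[0,0,0,0,0,0,0.7],[0,0,0,0,0,0,0.8],[0,0,0,0,0,0,0.9],[0,0,0,0,0,0,1],[0,0,0,0,0,0,1]]'
```

```text
t: 2.87
tcp_pos: [0.5601, -0.2298, 0.015]
eef_rot: [0.63, 3.078, -0.001]
wrist_force: [-0.0, 0.2, 0.5]
opening: 0.085
t: 3.53
tcp_pos: [0.5603, -0.23, 0.0157]
eef_rot: [0.63, 3.077, -0.001]
wrist_force: [-2.9, 0.3, 8.2]
opening: 0.03
```

```bash
python3 -m crank '[[0,0,0,0,0,-0.03,1],[0,0,0,0,0,-0.07,1],[0,0,0,0,0,-0.12,1],[0,0,0,0,0,-0.16,1],[0,0,0,0,0,-0.16,1],[0,0,0,0,0,-0.16,1],[0,0,0,0,0,-0.16,1],[0,0,0,0,0,-0.16,1]]'
python3 - <<'E'
from h import *
st=manip.state(); print(st["wrist_force"])
a=np.radians(13.4); d=np.array([np.cos(a),np.sin(a)]); o=np.array([.600,.1035])
# tcp yaw relative to plate
yt=R.from_rotvec(st["eef_rot"]).as_matrix()[:,1]; print("tool y yaw",np.degrees(np.arctan2(yt[1],yt[0])))
p=o-d*.135; print(p,need([*p,.09],np.radians(67.0+36.3)))
E
```

```text
t: 4.2
tcp_pos: [0.5596, -0.2296, 0.0945]
eef_rot: [-0.63, -3.077, 0.0]
wrist_force: [-0.2, -0.7, -2.0]
opening: 0.0302
[-0.23050147 -0.70847084 -1.97303293]
tool y yaw 66.86386101668354
[0.46867526 0.07221403] (array([0.4045, 0.4837, 0.0093]), array([-0.    , -0.0006, -0.424 ]))
```

```bash
python3 -m crank '[[0,0,-0.06,0.03,0.04,0,1],[0,0,-0.14,0.08,0.1,0,1],[0,0,-0.22,0.14,0.17,0,1],[0,0,-0.3,0.2,0.24,0,1],[0,0,-0.36,0.26,0.31,0,1],[0,0,-0.424,0.32,0.38,0,1],[0,0,-0.424,0.37,0.44,0,1],[0,0,-0.424,0.4045,0.484,0,1]]'
python3 -m crank '[[0,0,0,0,0,0,1],[0,0,0,0,0,0,1],[0,0,0,0,0,0,1],[0,0,0,0,0,0,1],[0,0,0,0,0,0,1],[0,0,0,0,0,0,1],[0,0,0,0,0,0,1],[0,0,0,0,0,0,1]]'
python3 look.py w2
python3 - <<'E'
from h import *
st=manip.state(); a=np.radians(13.4); d=np.array([np.cos(a),np.sin(a)]); o=np.array([.600,.1035])
p=o-d*.135; print(st["wrist_force"],need([*p,.035],np.radians(103.3)))
E
```

```text
t: 4.87
tcp_pos: [0.4674, 0.0726, 0.0939]
eef_rot: [0.364, -3.118, -0.001]
wrist_force: [1.7, -0.3, -2.0]
opening: 0.0299
t: 5.53
tcp_pos: [0.4676, 0.0721, 0.0938]
eef_rot: [0.363, -3.118, -0.001]
wrist_force: [0.1, -0.6, -0.6]
opening: 0.0302
[ 0.46890176 -0.02008141 -1.86568013] (array([-0.0024, -0.0006,  0.1177]), array([ 0.0004, -0.0015, -0.0003]))
```

View pics/w2.png

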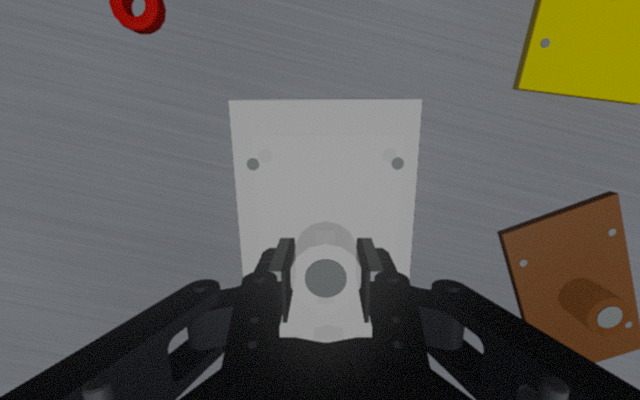

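```bash
python3 -m crank '[[0,0,0,0,0,0.03,1],[0,0,0,0,0,0.06,1],[0,0,0,0,0,0.09,1],[0,0,0,0,0,0.11,1],[0,0,0,0,0,0.12,1],[0,0,0,0,0,0.124,1],[0,0,0,0,0,0.126,1],[0,0,0,0,0,0.126,1]]'
python3 -m crank '[[0,0,0,0,0,0.002,1],[0,0,0,0,0,0.004,1],[0,0,0,0,0,0.006,1],[0,0,0,0,0,0.008,1],[0,0,0,0,0,0.009,1],[0,0,0,0,0,0.009,1],[0,0,0,0,0,0.009,1],[0,0,0,0,0,0.009,1]]'
```

```text
t: 6.25
tcp_pos: [0.4677, 0.0722, 0.0312]
eef_rot: [0.363, -3.119, -0.0]
wrist_force: [-0.2, -0.8, -1.8]
opening: 0.0302
t: 6.92
tcp_pos: [0.4677, 0.0722, 0.0267]
eef_rot: [0.363, -3.119, -0.0]
wrist_force: [-0.3, 0.1, -1.4]
opening: 0.0302
```

```bash
python3 -m crank '[[0,0,0,0,0,0.001,1],[0,0,0,0,0,0.002,1],[0,0,0,0,0,0.003,1],[0,0,0,0,0,0.003,1],[0,0,0,0,0,0.003,1],[0,0,0,0,0,0.003,1],[0,0,0,0,0,0.003,1],[0,0,0,0,0,0.003,1]]'
python3 - <<'E'
from h import *
a=np.radians(13.4); d=np.array([np.cos(a),np.sin(a)]); o=np.array([.600,.1035])
st=manip.state();q=st["tcp_pos"][:2]-o; print(q@d, -q[0]*d[1]+q[1]*d[0], st["wrist_force"], need([*(o-d*.101),st["tcp_pos"][2]]))
E
```

```text
t: 7.58
tcp_pos: [0.4678, 0.0722, 0.0257]
eef_rot: [0.363, -3.119, -0.0]
wrist_force: [-3.9, 0.1, 11.6]
opening: 0.0302
-0.13587835780480234 0.0002452656855426172 [-3.85188129  0.09127356 11.6458506 ] (array([-0.0698, -0.0003, -0.0001]), None)
```

```bash
python3 -m crank '[[0,0,0,0,0,-0.0008,1],[0,0,0,-0.008,0,-0.0008,1],[0,0,0,-0.018,0,-0.0008,1],[0,0,0,-0.028,0,-0.0008,1],[0,0,0,-0.038,0,-0.0008,1],[0,0,0,-0.046,0,-0.0008,1],[0,0,0,-0.052,0,-0.0008,1],[0,0,0,-0.054,0,-0.0008,1]]'
python3 -m crank '[[0,0,0,-0.001,0,0,1],[0,0,0,-0.002,0,0,1],[0,0,0,-0.003,0,0,1],[0,0,0,-0.004,0,0,1],[0,0,0,-0.005,0,0,1],[0,0,0,-0.006,0,0,1],[0,0,0,-0.007,0,0,1],[0,0,0,-0.007,0,0,1]]'
cat > pos.py <<'E'
from h import *
a=np.radians(13.4); d=np.array([np.cos(a),np.sin(a)]); o=np.array([.600,.1035])
st=manip.state();q=st["tcp_pos"][:2]-o; f=st["wrist_force"];print("holder xy",(q@d).round(4), (-q[0]*d[1]+q[1]*d[0]).round(4), "F",(f[:2]@d).round(1),f.round(1))
E
python3 pos.py
```

```text
t: 8.25
tcp_pos: [0.4946, 0.0786, 0.026]
eef_rot: [0.363, -3.119, -0.0]
wrist_force: [0.6, 0.1, -0.9]
opening: 0.0301
t: 8.92
tcp_pos: [0.4981, 0.0794, 0.026]
eef_rot: [0.363, -3.119, -0.0]
wrist_force: [-0.1, -0.0, -1.6]
opening: 0.0302
holder xy -0.1047 0.0002 F -0.1 [-0.1 -0.  -1.6]
```

```bash
python3 -m crank '[[0,0,0,-0.0006,0,0,1],[0,0,0,-0.0012,0,0,1],[0,0,0,-0.0018,0,0,1],[0,0,0,-0.0024,0,0,1],[0,0,0,-0.003,0,0,1],[0,0,0,-0.0036,0,0,1],[0,0,0,-0.004,0,0,1],[0,0,0,-0.004,0,0,1]]'; python3 pos.py
python3 -m crank '[[0,0,0,-0.0006,0,0,1],[0,0,0,-0.0012,0,0,1],[0,0,0,-0.0018,0,0,1],[0,0,0,-0.0024,0,0,1],[0,0,0,-0.003,0,0,1],[0,0,0,-0.003,0,0,1],[0,0,0,-0.003,0,0,1],[0,0,0,-0.003,0,0,1]]'; python3 pos.py
```

```text
t: 9.58
tcp_pos: [0.5001, 0.0798, 0.026]
eef_rot: [0.363, -3.119, -0.0]
wrist_force: [0.4, 0.1, -1.2]
opening: 0.03
holder xy -0.1027 0.0001 F 0.4 [ 0.4  0.1 -1.2]
t: 10.25
tcp_pos: [0.5016, 0.0802, 0.026]
eef_rot: [0.363, -3.119, -0.0]
wrist_force: [0.2, 0.8, -0.7]
opening: 0.0302
holder xy -0.1012 0.0001 F 0.4 [ 0.2  0.8 -0.7]
```

```bash
python3 -m crank '[[0,0,0,-0.0005,0,0,1],[0,0,0,-0.001,0,0,1],[0,0,0,-0.0015,0,0,1],[0,0,0,-0.002,0,0,1],[0,0,0,-0.002,0,0,1],[0,0,0,-0.002,0,0,1],[0,0,0,-0.002,0,0,1],[0,0,0,-0.002,0,0,1]]'; python3 pos.py
```

```text
t: 10.92
tcp_pos: [0.5023, 0.0804, 0.0259]
eef_rot: [0.363, -3.119, -0.0]
wrist_force: [-2.5, -1.3, -0.6]
opening: 0.0299
holder xy -0.1004 0.0002 F -2.7 [-2.5 -1.3 -0.6]
```

```bash
python3 -m crank '[[0,0,0,-0.0005,0,0,1],[0,0,0,-0.001,0,0,1],[0,0,0,-0.0015,0,0,1],[0,0,0,-0.0015,0,0,1],[0,0,0,-0.0015,0,0,1],[0,0,0,-0.0015,0,0,1],[0,0,0,-0.0015,0,0,1],[0,0,0,-0.0015,0,0,1]]'; python3 pos.py
```

```text
t: 11.58
tcp_pos: [0.5024, 0.0804, 0.0258]
eef_rot: [0.363, -3.118, 0.0]
wrist_force: [-4.7, -3.6, 1.0]
opening: 0.0302
holder xy -0.1003 0.0001 F -5.4 [-4.7 -3.6  1. ]
```

```bash
python3 -m crank '[[0,0,0,0,0,0.0004,1],[0,0,0,0,0,0.0008,1],[0,0,0,0,0,0.001,1],[0,0,0,0,0,0.001,1],[0,0,0,0,0,0.001,0.8],[0,0,0,0,0,0.001,0.6],[0,0,0,0,0,0.001,0.3],[0,0,0,0,0,0.001,0]]'
python3 -m crank '[[0,0,0,0,0,0,0],[0,0,0,0,0,0,0],[0,0,0,0,0,-0.02,0],[0,0,0,0,0,-0.07,0],[0,0,0,0,0,-0.13,0],[0,0,0,0,0,-0.2,0],[0,0,0,0,0,-0.26,0],[0,0,0,0,0,-0.3,0]]'
python3 -m crank '[[0,0,0,0.02,0,-0.01,0],[0,0,0,0.02,0,-0.01,0],[0,0,0,0.02,0,-0.01,0],[0,0,0,0.02,0,-0.01,0],[0,0,0,0.02,0,-0.01,0],[0,0,0,0.02,0,-0.01,0],[0,0,0,0.02,0,-0.01,0],[0,0,0,0.02,0,-0.01,0]]'
python3 look.py w3; python3 - <<'E'
from h import *
st=manip.state(); np.save("pics/C3.npy",cal("wrist",st)[3])
im=cv2.imread("pics/w3.png"); cv2.imwrite("pics/top3.png",manip.grab_frame("top"));cv2.imwrite("pics/scene3.png",manip.grab_frame("scene"))
E
```

```text
t: 12.25
tcp_pos: [0.5028, 0.0805, 0.0254]
eef_rot: [0.363, -3.119, 0.0]
wrist_force: [0.5, -0.4, 0.1]
opening: 0.0575
t: 12.92
tcp_pos: [0.5037, 0.0805, 0.1783]
eef_rot: [-0.363, 3.12, -0.001]
wrist_force: [-0.3, -0.1, -0.7]
opening: 0.0857
t: 13.58
tcp_pos: [0.4939, 0.0783, 0.1829]
eef_rot: [-0.364, 3.12, -0.0]
wrist_force: [-0.5, 0.4, 0.5]
opening: 0.0853
```

View pics/w3.png

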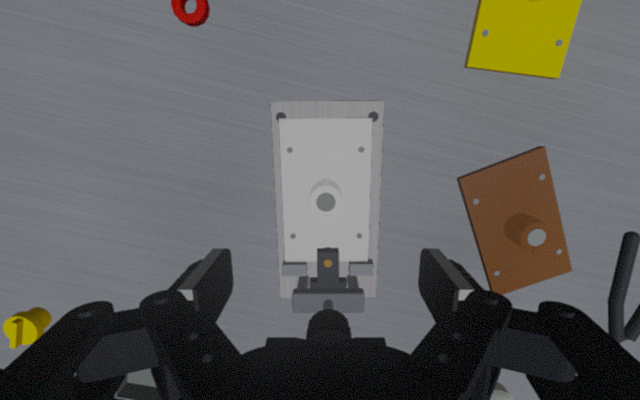

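Plate (282–372, 118–262) sits square between bed edges with its end against both block faces (y≈262), and the toe over it. Next I plan the knob.

```bash
python3 - <<'E'
from h import *
st=manip.state(); print(st["joints"].round(3))
C=cal("top"); 
for z in(.118,.104):print(proj(C,[.599,.1035,z]))
print(need([.599,.1035,.15]), need([.599,.1035,.09]))
t=cv2.imread("pics/top3.png"); S=cal("scene"); s=cv2.imread("pics/scene3.png"); print(proj(S,[.599,.1035,.104]))
E
```

```text
[-0.006  0.241 -0.213  1.117 -0.    -0.238]
(np.float64(286.1107665075075), np.float64(166.22413675127393))
(np.float64(286.6146249140726), np.float64(167.44082011132434))
(array([-0.216 ,  0.0009,  0.0665]), None) (array([-0.216 ,  0.0009,  0.1865]), None)
(np.float64(369.51661366173914), np.float64(193.159793340518))
```

```bash
python3 -m crank '[[0,0,-0.083,-0.04,0,0.01,0],[0,0,-0.166,-0.09,0,0.02,0],[0,0,-0.25,-0.14,0,0.03,0],[0,0,-0.333,-0.18,0,0.04,0],[0,0,-0.416,-0.205,0,0.05,0],[0,0,-0.5,-0.216,0,0.06,0],[0,0,-0.583,-0.216,0.001,0.06,0],[0,0,-0.65,-0.216,0.001,0.06,0]]'
python3 -m crank '[[0,0,-0.083,0,0,0,0],[0,0,-0.166,0,0,0,0],[0,0,-0.25,0,0,0,0],[0,0,-0.333,0,0,0,0],[0,0,-0.416,0,0,0,0],[0,0,-0.5,0,0,0,0],[0,0,-0.583,0,0,0,0],[0,0,-0.65,0,0,0,0]]'
python3 -m crank '[[0,0,-0.083,0,0,0,0],[0,0,-0.166,0,0,0,0],[0,0,-0.25,0,0,0,0],[0,0,-0.3,0,0,0,0],[0,0,-0.3,0,0,0,0],[0,0,-0.3,0,0,0,0],[0,0,-0.3,0,0,0,0],[0,0,-0.3,0,0,0,0]]'
python3 look.py w4; python3 - <<'E'
from h import *
st=manip.state(); print(st["joints"].round(3),need([.599,.1035,.09])); C=cal("wrist",st)
print(proj(C,[.599,.1035,.118]),proj(C,[.599,.1035,.09]))
E
```

```text
t: 14.4
tcp_pos: [0.5992, 0.1037, 0.1525]
eef_rot: [1.791, -2.58, 0.0]
wrist_force: [-0.1, -1.1, -0.0]
opening: 0.0852
t: 15.07
tcp_pos: [0.5991, 0.1037, 0.1525]
eef_rot: [2.796, -1.432, -0.0]
wrist_force: [-0.2, 0.4, -0.0]
opening: 0.0856
t: 15.73
tcp_pos: [0.5992, 0.1037, 0.1525]
eef_rot: [3.044, -0.775, -0.0]
wrist_force: [-0.2, -0.5, 0.9]
opening: 0.0853
[ 0.038  0.437  0.003  1.138 -0.    -2.606] (array([-1.000e-04,  5.000e-04,  1.249e-01]), None)
(np.float64(325.37330018996767), np.float64(229.77635211687073)) (np.float64(325.34143019150173), np.float64(215.75712441261373))
```

View pics/w4.png

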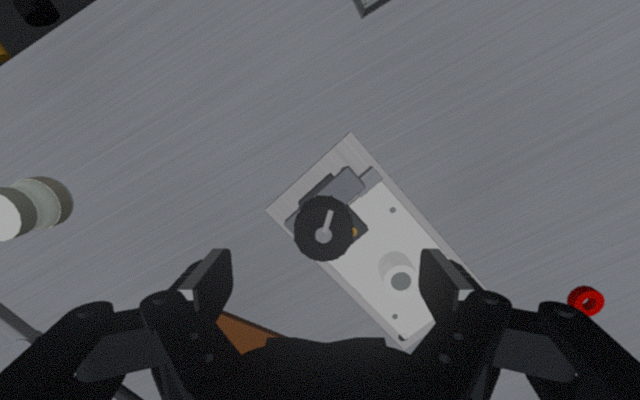

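Knob-top centre is at (323.5,230), 1 mm from the prediction. Descend and grip.

```bash
python3 -m crank '[[0,0,0,0,-0.002,0.03,0],[0,0,0,0,-0.002,0.06,0],[0,0,0,0,-0.002,0.09,0],[0,0,0,0,-0.002,0.11,0],[0,0,0,0,-0.002,0.12,0],[0,0,0,0,-0.002,0.125,0],[0,0,0,0,-0.002,0.125,0],[0,0,0,0,-0.002,0.125,0]]'
python3 -m crank '[[0,0,0,0,0,0,0.3],[0,0,0,0,0,0,0.4],[0,0,0,0,0,0,0.5],[0,0,0,0,0,0,0.55],[0,0,0,0,0,0,0.6],[0,0,0,0,0,0,0.65],[0,0,0,0,0,0,0.7],[0,0,0,0,0,0,0.75]]'
cat > ft.py <<'E'
from h import *
import sys
n=int(sys.argv[1]); W=[];
for i in range(n):
    manip.grab_frame("top"); s=manip.state(); W.append(np.r_[s["wrist_force"],s["ft_torque"]])
W=np.array(W); print("mean",W.mean(0).round(3),"sd",W.std(0).round(3),"z",s["tcp_pos"].round(4),"j6",s["joints"][5].round(3),"open",round(s["opening"],4),"t",s["t"])
E
python3 ft.py 6
```

```text
t: 16.45
tcp_pos: [0.6, 0.1046, 0.0905]
eef_rot: [3.044, -0.775, 0.001]
wrist_force: [-0.5, 0.1, 1.0]
opening: 0.0853
t: 17.12
tcp_pos: [0.6001, 0.1047, 0.0906]
eef_rot: [-3.045, 0.775, -0.001]
wrist_force: [0.6, 1.0, 0.6]
opening: 0.0346
mean [ 1.     1.192  1.324  0.26  -0.173  0.008] sd [0.556 0.334 0.49  0.029 0.043 0.02 ] z [0.6    0.1046 0.0906] j6 -2.604 open 0.0346 t 17.4167
```

```bash
python3 -m crank '[[0,0,0,0,0,0,1],[0,0,0.04,0,0,0.0005,1],[0,0,0.08,0,0,0.001,1],[0,0,0.12,0,0,0.0014,1],[0,0,0.16,0,0,0.0019,1],[0,0,0.2,0,0,0.0024,1],[0,0,0.2,0,0,0.0024,1],[0,0,0.2,0,0,0.0024,1]]'
python3 ft.py 8
```

```text
t: 18.08
tcp_pos: [0.5998, 0.1044, 0.0893]
eef_rot: [2.895, -1.218, 0.001]
wrist_force: [0.2, -1.7, 2.0]
opening: 0.0346
mean [-1.609 -2.893  1.716 -0.645  0.316  0.049] sd [0.52  0.778 0.297 0.133 0.07  0.046] z [0.5999 0.1045 0.0893] j6 -2.305 open 0.0346 t 18.4833
```

```bash
python3 -m crank '[[0,0,0.04,0,0,0.0003,1],[0,0,0.08,0,0,0.0006,1],[0,0,0.12,0,0,0.001,1],[0,0,0.16,0,0,0.0015,1],[0,0,0.2,0,0,0.002,1],[0,0,0.2,0,0,0.002,1],[0,0,0.2,0,0,0.002,1],[0,0,0.2,0,0,0.002,1]]'
python3 ft.py 8
python3 -m crank '[[0,0,0.04,0,0,0.0005,1],[0,0,0.08,0,0,0.001,1],[0,0,0.12,0,0,0.0014,1],[0,0,0.16,0,0,0.0019,1],[0,0,0.2,0,0,0.0024,1],[0,0,0.2,0,0,0.0024,1],[0,0,0.2,0,0,0.0024,1],[0,0,0.2,0,0,0.0024,1]]'
python3 ft.py 8
```

```text
t: 19.15
tcp_pos: [0.5995, 0.1042, 0.0882]
eef_rot: [2.679, -1.639, 0.0]
wrist_force: [-2.7, -5.0, 0.8]
opening: 0.0346
mean [-2.754 -4.612  1.134 -0.9    0.598  0.068] sd [0.432 0.403 0.445 0.026 0.032 0.041] z [0.5995 0.1042 0.0882] j6 -2.005 open 0.0339 t 19.55
t: 20.22
tcp_pos: [0.5991, 0.104, 0.0868]
eef_rot: [2.404, -2.02, -0.0]
wrist_force: [-3.4, -3.8, 0.8]
opening: 0.0346
mean [-3.672 -4.192  1.671 -0.78   0.678  0.055] sd [0.386 0.52  0.598 0.025 0.019 0.021] z [0.5991 0.104  0.0868] j6 -1.705 open 0.0347 t 20.6167
```

```bash
python3 -m crank '[[0,0,0.04,0,0,0.0004,1],[0,0,0.08,0,0,0.0009,1],[0,0,0.12,0,0,0.0013,1],[0,0,0.16,0,0,0.0018,1],[0,0,0.2,0,0,0.0022,1],[0,0,0.2,0,0,0.0022,1],[0,0,0.2,0,0,0.0022,1],[0,0,0.2,0,0,0.0022,1]]'
python3 ft.py 8
```

```text
t: 21.28
tcp_pos: [0.5986, 0.104, 0.0856]
eef_rot: [2.077, -2.353, -0.001]
wrist_force: [-4.1, -3.4, 1.4]
opening: 0.0346
mean [-4.438 -3.389  1.709 -0.618  0.819  0.016] sd [0.331 0.357 0.406 0.031 0.027 0.02 ] z [0.5986 0.104  0.0856] j6 -1.408 open 0.0345 t 21.6833
```

```bash
python3 -m crank '[[0,0,0.04,0,0,0.0005,1],[0,0,0.08,0,0,0.001,1],[0,0,0.12,0,0,0.0014,1],[0,0,0.16,0,0,0.0019,1],[0,0,0.2,0,0,0.0023,1],[0,0,0.2,0,0,0.0023,1],[0,0,0.2,0,0,0.0023,1],[0,0,0.2,0,0,0.0023,1]]'
python3 ft.py 8
```

```text
t: 22.35
tcp_pos: [0.5982, 0.1041, 0.0843]
eef_rot: [1.707, -2.634, -0.001]
wrist_force: [-5.0, -1.8, 1.8]
opening: 0.0346
mean [-5.037 -2.489  2.069 -0.412  0.933  0.015] sd [0.543 0.361 0.26  0.029 0.023 0.027] z [0.5982 0.1041 0.0843] j6 -1.111 open 0.0341 t 22.75
```

```bash
python3 -m crank '[[0,0,0.04,0,0,0.0003,1],[0,0,0.08,0,0,0.0006,1],[0,0,0.12,0,0,0.001,1],[0,0,0.16,0,0,0.0014,1],[0,0,0.2,0,0,0.0018,1],[0,0,0.2,0,0,0.0018,1],[0,0,0.2,0,0,0.0018,1],[0,0,0.2,0,0,0.0018,1]]'
python3 ft.py 8
```

```text
t: 23.42
tcp_pos: [0.5978, 0.1043, 0.0833]
eef_rot: [1.301, -2.855, -0.001]
wrist_force: [-5.2, -0.2, 0.7]
opening: 0.0347
mean [-5.001 -0.876  1.568 -0.103  1.011  0.028] sd [0.342 0.413 0.46  0.018 0.028 0.039] z [0.5978 0.1043 0.0833] j6 -0.816 open 0.0341 t 23.8167
```

```bash
python3 -m crank '[[0,0,0.04,0,0,0.0004,1],[0,0,0.08,0,0,0.0008,1],[0,0,0.12,0,0,0.0012,1],[0,0,0.16,0,0,0.0017,1],[0,0,0.2,0,0,0.0022,1],[0,0,0.2,0,0,0.0022,1],[0,0,0.2,0,0,0.0022,1],[0,0,0.2,0,0,0.0022,1]]'
python3 ft.py 8
```

```text
t: 24.48
tcp_pos: [0.5975, 0.1046, 0.0822]
eef_rot: [0.867, -3.015, -0.001]
wrist_force: [-5.4, 1.9, 0.8]
opening: 0.0343
mean [-5.014  1.475  1.502  0.26   0.996  0.061] sd [0.502 0.466 0.412 0.021 0.036 0.019] z [0.5975 0.1046 0.0822] j6 -0.521 open 0.0347 t 24.8833
```

```bash
python3 -m crank '[[0,0,0.03,0,0,0.0003,1],[0,0,0.06,0,0,0.0006,1],[0,0,0.09,0,0,0.001,1],[0,0,0.12,0,0,0.0013,1],[0,0,0.14,0,0,0.0015,1],[0,0,0.14,0,0,0.0015,1],[0,0,0.14,0,0,0.0015,1],[0,0,0.14,0,0,0.0015,1]]'
python3 ft.py 10
```

```text
t: 25.55
tcp_pos: [0.5974, 0.1049, 0.0814]
eef_rot: [0.552, -3.088, -0.002]
wrist_force: [-4.4, 2.4, 0.8]
opening: 0.0346
mean [-4.527  2.395  1.607  0.477  0.893  0.243] sd [0.539 0.479 0.507 0.014 0.035 0.019] z [0.5974 0.1049 0.0814] j6 -0.315 open 0.0344 t 26.05
```

```bash
python3 ft.py 10; python3 -c "
from plant import manip;s=manip.state();print(s['joint_torque'].round(3),s['joints'].round(4),s['eef_rot'])"
```

```text
mean [-4.634  2.052  1.89   0.493  0.897  0.263] sd [0.437 0.384 0.55  0.021 0.038 0.031] z [0.5974 0.1049 0.0814] j6 -0.315 open 0.0343 t 26.55
[ -2.147 -79.178  36.885  -1.82   -0.713   0.256] [ 3.930e-02  4.829e-01 -1.217e-01  9.708e-01  4.000e-04 -3.145e-01] [ 5.52118166e-01 -3.08821581e+00 -1.65222298e-03]
```

```bash
python3 -m crank '[[0,0,-0.01,0,0,-0.0001,1],[0,0,-0.02,0,0,-0.0002,1],[0,0,-0.03,0,0,-0.0003,1],[0,0,-0.04,0,0,-0.0003,1],[0,0,-0.04,0,0,-0.0003,1],[0,0,-0.04,0,0,-0.0003,1],[0,0,-0.04,0,0,-0.0003,1],[0,0,-0.04,0,0,-0.0003,1]]'
python3 ft.py 10
```

```text
t: 27.22
tcp_pos: [0.5974, 0.1049, 0.0816]
eef_rot: [0.645, -3.07, -0.002]
wrist_force: [-4.2, 1.0, 1.2]
opening: 0.0346
mean [-4.383  0.35   1.797  0.119  0.835 -0.108] sd [0.594 0.525 0.512 0.031 0.025 0.036] z [0.5974 0.1049 0.0815] j6 -0.375 open 0.0346 t 27.7167
```

```bash
python3 -m crank '[[0,0,0.02,0,0,0.0002,1],[0,0,0.04,0,0,0.0004,1],[0,0,0.06,0,0,0.0006,1],[0,0,0.08,0,0,0.0008,1],[0,0,0.087,0,0,0.0009,1],[0,0,0.087,0,0,0.0009,1],[0,0,0.087,0,0,0.0009,1],[0,0,0.087,0,0,0.0009,1]]'
python3 ft.py 10
```

```text
t: 28.38
tcp_pos: [0.5974, 0.105, 0.0811]
eef_rot: [0.444, -3.106, -0.002]
wrist_force: [-4.5, 3.4, 2.3]
opening: 0.0342
mean [-4.472  2.049  1.725  0.486  0.863  0.287] sd [0.481 0.51  0.455 0.035 0.023 0.024] z [0.5974 0.105  0.0811] j6 -0.245 open 0.0347 t 28.8833
```

The torque reverses sign when I back off, so part of it is screw friction. Angle and torque together put the clamp at about 20 N (plausible range 15–37 N). I'll add a small final turn.

```bash
python3 -m crank '[[0,0,0.01,0,0,0.0001,1],[0,0,0.02,0,0,0.0002,1],[0,0,0.03,0,0,0.0003,1],[0,0,0.04,0,0,0.0004,1],[0,0,0.05,0,0,0.0005,1],[0,0,0.053,0,0,0.0006,1],[0,0,0.053,0,0,0.0006,1],[0,0,0.053,0,0,0.0006,1]]'
python3 ft.py 12
```

```text
t: 29.55
tcp_pos: [0.5974, 0.1051, 0.0808]
eef_rot: [0.319, -3.121, -0.002]
wrist_force: [-4.5, 3.2, 2.6]
opening: 0.0345
mean [-4.514  2.657  1.809  0.551  0.856  0.348] sd [0.534 0.298 0.481 0.024 0.035 0.041] z [0.5974 0.1051 0.0808] j6 -0.165 open 0.0343 t 30.15
```

Estimates now sit between 26 and 37 N. Let go, rise straight up and check.

```bash
python3 -m crank '[[0,0,0,0,0,0,0.5],[0,0,0,0,0,0,0.2],[0,0,0,0,0,0,0],[0,0,0,0,0,0,0],[0,0,0,0,0,0,0],[0,0,0,0,0,0,0],[0,0,0,0,0,0,0],[0,0,0,0,0,0,0]]'
python3 -m crank '[[0,0,0,0,0,-0.02,0],[0,0,0,0,0,-0.06,0],[0,0,0,0,0,-0.1,0],[0,0,0,0,0,-0.15,0],[0,0,0,0,0,-0.2,0],[0,0,0,0,0,-0.24,0],[0,0,0,0,0,-0.24,0],[0,0,0,0,0,-0.24,0]]'
python3 ft.py 3
python3 -m crank '[[0,0,0,0.05,0,0,0],[0,0,0,0.1,0,0,0],[0,0,0,0.15,0,0,0],[0,0,0,0.2,0,0,0],[0,0,0,0.22,0,0,0],[0,0,0,0.22,0,0,0],[0,0,0,0.22,0,0,0],[0,0,0,0.22,0,0,0]]'
python3 look.py w5
python3 - <<'E'
from h import *
st=manip.state(); C=cal("wrist",st); im=cv2.imread("pics/w5.png"); print(st["wrist_force"])
m=((im.min(2)>178)*255).astype(np.uint8)
c=max(cv2.findContours(m,0,1)[0],key=cv2.contourArea)
P=np.array([ray(C,u,v,.018)[:2] for u,v in c[:,0]]).astype(np.float32)*1000
print(cv2.minAreaRect(P)); print("home boss top",proj(C,[.5987-.0963,.1033-.0229,.048]))
E
```

```text
t: 30.82
tcp_pos: [0.5974, 0.1051, 0.0808]
eef_rot: [0.319, -3.121, -0.002]
wrist_force: [0.1, 0.1, 0.8]
opening: 0.0854
t: 31.48
tcp_pos: [0.5985, 0.105, 0.2023]
eef_rot: [0.32, -3.123, -0.002]
wrist_force: [0.2, 0.3, -0.0]
opening: 0.0855
mean [ 0.039  0.043 -0.346  0.002 -0.001 -0.005] sd [0.712 0.47  0.155 0.014 0.024 0.027] z [0.5975 0.105  0.2001] j6 -0.165 open 0.0852 t 31.6333
t: 32.3
tcp_pos: [0.4908, 0.0828, 0.2005]
eef_rot: [0.319, -3.12, -0.002]
wrist_force: [0.5, -0.8, 0.5]
opening: 0.0852
[ 1.18871368 -0.64369848  0.68843793]Traceback (most recent call last):
  File "<stdin>", line 4, in <module>
ValueError: max() iterable argument is empty
```

View pics/w5.png

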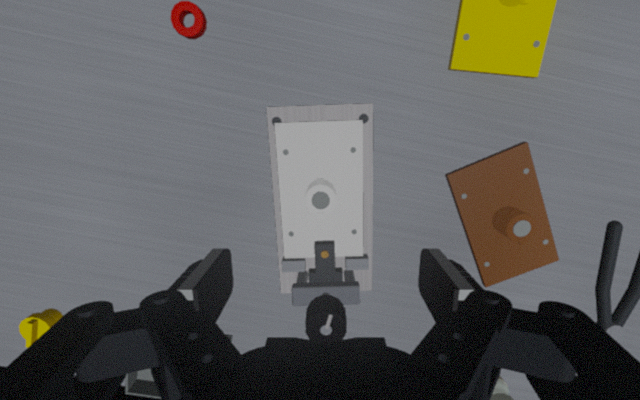

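The plate is still square against both blocks (end at y≈258, boss at (320,200)), with the toe on it. The knob's mark has the same direction relative to the hand as before, so it turned with the hand without slipping. Handing in.

```bash
python3 -c "
from plant import manip
print(manip.close_job(), manip.state()['t'])"
```

```text
the job is handed in; nothing more can be done
the job is handed in; nothing more can be done
```

I put the white plate home on the holder's bed, clamped it with the knob, let go and handed the job in at about 32 s. No verdict was reported.

- **Plate:** I gripped it by the boss, set it on the bed short of the jaw and slid it in until the stop blocks pushed back with about 5 N. The last picture shows it centred and square against both blocks, with the jaw's toe on it.
- **Knob:** I turned it about 2.44 rad clockwise, with the hand following it down. The vertical force stayed around 1–2 N, which is under 1 mm of drag. The knob's mark shows it turned with the hand, without slipping.
- **Clamping force, the least certain check:** I estimate 26–37 N from the torque and the turn since the jaw began to bear. Read literally at 0.004 N m per newton, the final paused torque of 0.35 N m would mean over 80 N. I put the excess down to screw friction: the torque changed sign when I backed off 0.06 rad, and no more than about 0.65 rad was turned after contact. The force itself was never measured directly.
- **Failed check:** an automatic measurement of the plate's outline in the last picture found nothing because its brightness threshold was set too high. I judged the final position by eye instead.
- **Other things:** I saw no sign of anything else on the counter having moved, but I did not measure it.

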